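Stand up the backing flap behind a paint sample

ROBOT

A 6-joint arm with a two-finger parallel gripper is mounted at the origin on the work surface. World frame = base frame: x ahead of the robot, y to its left, z up, the work surface at z = 0. Lengths are in m, angles in degrees, forces in N, time in s.
With the tool pointing down it reaches from about 0.375 to 0.9 m from the base axis. Payload 3.1 kg.
Tool frame: the origin (TCP) lies on the centre line of the jaws, within the pads' length; the fingertips stand 22 mm ahead of it and the grasp point (between the pads) lies 3 mm ahead of it; z points along the fingers, y is the line along which they close (so a half turn about z gives the same grasp; the last joint's range is limited). The gripper opens to 87 mm and grips with 3 to 60 N. Pads are 19 mm wide; open, the fingers measure 117 mm over their backs; the gripper's body (75 mm by 190 mm) begins 51 mm behind the grasp point.
Start: joints at [-73.711, 30.224, 82.088, -0, 67.689, -10.227], TCP at [0.279, -0.559, 0.245] pointing down, gripper open.
Joint ranges: [-176.69, 176.69], [-43.24, 126.21], [12.49, 139.97], [-82, 262], [0, 151.66], [-163.58, 163.58]. Speed limits (degrees/s): [159.86, 159.86, 180, 180, 180, 180].

INTERFACE

Orientations are given as a 3x3 rotation matrix whose columns are the frame's x, y, z axes.
In Python, from rig import * gives the robot as it stands.
- The arm moves only by the shell command python3 -m jog 'ROWS'. ROWS is text: rows parted by semicolons, each of 7 numbers parted by spaces: the shift along the tool's x, y, z in mm, then the turn, a rotation vector about the tool's x, y, z in rad, then the finger opening in mm, from 0 to 87. In form: tx ty tz ax ay az fingers; .... A call has 1 to 12 rows; each row shifts and turns the commanded pose from where the row before left it, along the tool's axes as they then stand; what a row does not reach is not made up. A row lasts 1/8 s, in which the tool goes at most 62.5 mm and 10.7 degrees, less where a joint would pass 70% of its speed; a pose out of reach is approached as far as the arm can. A call with a gripper value outside its range is refused whole. The fingers move at their own pace and stop on an object; the grip force is fixed at half the most. Time passes only in rows, so rows that do not move let the fingers close. It gives the time, the measured TCP pose, the force, the opening and the grip force at its end, in the units of the state.
- read_state(): the state, without advancing time (a new reading comes with each control period).
- capture(name): name is "scene" or "top" or "wrist"; returns a dict with "color" (400x640x3 uint8, red, green, blue), "camera_matrix" (3x3 intrinsics, pixels), "R" (3x3) and "t" (3): a world point X has camera coordinates R X + t. Camera axes: x right, y down, z forward; pixel columns grow to the right and rows downward; lengths in m; the calibration is good to about 2 mm. The wrist camera is an equidistant fisheye: a pixel r from the principal point sees the ray r / f radians off the axis. A picture is of the moment at which its call begins. There is no depth.
- hand_in(): hands the job in; it is judged then, once.
Trained networks look in the newest picture that a camera, given by its name, has taken for a name from the list of things; names that differ only in an ending like _2 or _b are one class to them, and where a whole thing is asked for, a point or a joint stands for the part that bears it (a point fixed in the world has none). Each returns a list of dicts, best first, with "conf" (0 to 1); they miss things now and then, are a little off and sometimes report something else, mostly with a low value. They report only what shows in the picture. A call takes as long as a camera call.
- find_in(camera, target): "at" ([x, y, z] in m, in world coordinates, good to about 4 mm: the middle of the surface that is visible of it).
- trace(camera, target): "pixels" (400x640 bool, what is visible of it).
- place_of(camera, target): "at" ([x, y, z] in m, in world coordinates, good to about 4 mm: a listed point, or the origin of a listed thing).
The state is a dict: "time_s": time; "joint_positions": joint angles; "qvel": joint speeds; "tau": joint torques, N m; "position": TCP position; "tcp_rot": TCP orientation; "force": force on the tool from outside, world axes, zero at the start; "moment": the same for the moment, N m; "opening": opening from 0.0 (shut) to 1.0 (fully open); "grasp_force": force on a finger pad.
Only numpy, scipy, OpenCV 4.12 (cv2) and the standard library are available. Lean on these libraries where they do the work, as an engineer would, in place of code of your own. Each camera call takes 0.05 s, during which the arm holds its last target. There are 200 camera calls.

TASK

We are photographing a paint sample in the marbling studio: pick the purple colour plug out of the wooden pocket tray and stand it upright in the round yellow-ringed well of the grey colour-check stand. Then pinch the stand's white backing flap by its orange bar, swing it up from its rest to its balance point, straight upright over its hinge, and finish still pinching it there: the flap has no stay, so do not let go, do not let it drop back, and do not let it go over towards the sample. Leave the other two plugs and the two paint jars where they are.

Things in the scene. Friction and masses are not known exactly. Their poses are not given: they have to be found in the camera images.
- stand: Grey fixed colour-check stand: base 190 x 150 x 20 mm (x from -90 to +100), two dark hinge cheeks 62 mm high, 122 mm apart inside, two black rest posts under the flap. Origin: on the table, under the middle of the hinge axis. +x: from the hinge to the side where the flap lies at the start; the sample well is on the -x side; y along the hinge axis; z up.
- well (a point): Centre of the floor of the sample well: a round hole 27 mm across and 8 mm deep in the stand's base, ringed in yellow, with a black floor; floor 12 mm and rim 20 mm above the table, 55 mm from the hinge axis on the stand's -x side.
- hinge (a point): Middle of the flap's hinge axis, 50 mm above the table; the axis runs along the stand's y.
- flap (a joint): Angle of the white backing flap, rad: starts at -1.27 (on its rest, lower stop, bar towards the stand's +x), grows as it is raised; 0 = straight upright, its balance point; positive, it leans over the sample (stop 0.9). Plate 112 mm wide, 6 thick, from 10 to 95 mm off the hinge axis; 0.17 to 0.3 kg with bar. Hinge nearly frictionless, no spring: let go, it falls.
- bar (a point): Orange round grip bar of the flap, 12 mm thick, 88 long, parallel to the hinge axis, 145 mm from it. This point: its middle. Two 6 mm rods 80 mm apart join it to the flap's edge: a window 44 mm deep, 74 wide for a finger. It may turn between the pads. At the start 93 mm above the table, 195 when upright.
- tray: Wooden pocket tray, fixed, 75 x 180 x 14 mm, with three round pockets 23 mm across and 8 mm deep (floor 6 mm above the table) in a row along its y, 60 mm apart. Origin: middle of its underside.
- plug_purple: Purple colour plug, an upright cylinder 18 mm across and 24 mm high, 15 g, standing in one of the tray's pockets with its top 30 mm above the table. Origin: centre of its lower face; z along its axis.
- plug_teal: Teal colour plug, same size, in another pocket; leave it.
- plug_red: Red colour plug, same size, in another pocket; leave it.
- jar_teal: Closed jar of teal paint, 48 mm across, 62 mm high, beyond the tray; leave it. Origin: centre of its underside.
- jar_red: Closed jar of red paint, same size, beyond the tray; leave it. Origin: centre of its underside.

How it is judged (in metres and radians):
On the way:
1. the purple plug stands in the well, let go, while the flap still lies on its rest (distance between plug_purple and well below 0.009 m and angle between plug_purple's own z axis and vertical below 0.2 rad and linear speed of plug_purple below 0.03 m/s and contact force between the fingers and plug_purple below 0.05 N and value of joint flap below -1.12 rad), for 0.2 s.
At the end, for the whole second after the job is handed in: The purple plug stands upright (within 0.2 rad) in the well, at rest and untouched; the flap is held still within 0.09 rad of straight upright (joint 0) by the fingers, pinching it with more than 2 N; the other plugs are within 12 mm and the jars within 20 mm of where they started (distance between plug_purple and well below 0.009 m and angle between plug_purple's own z axis and vertical below 0.2 rad and linear speed of plug_purple below 0.03 m/s and contact force between the fingers and plug_purple below 0.05 N and value of joint flap between -0.09 and 0.09 rad and velocity of joint flap between -0.15 and 0.15 rad/s and contact force between the fingers and flap above 2 N and contact force between plug_purple and flap below 0.05 N and distance of each of plug_teal, plug_red from where it was at the start of the episode below 0.012 m and distance of each of jar_teal, jar_red from where it was at the start of the episode below 0.02 m); the arm keeps its last pose, push and grip.
It fails at once if the flap is let fall or flung (faster than 4 rad/s) (velocity of joint flap above 4 rad/s or velocity of joint flap below -4 rad/s).
It fails at once if the flap goes over towards the sample (more than 0.45 rad past upright) (value of joint flap above 0.45 rad).
It fails at once if another plug or a paint jar is displaced (distance of any of plug_teal, plug_red from where it was at the start of the episode above 0.012 m or distance of any of jar_teal, jar_red from where it was at the start of the episode above 0.02 m).
It also fails if it takes over 64 s, if anything falls off the work surface, if the arm or the gripper's body presses on something with over 40 N, if the wrist force passes 120 N, or if a joint passes its speed limit or range.

## Working session

There is one attempt and no reset: what is moved stays moved. The work goes in short steps, Python scripts to look and compute and a shell command to move; the robot and the scene stay as the last step left them, time stands still between calls to the robot, and variables do not carry over. Pictures are saved under pics/ and viewed, at most 10 in all, crops included, and the job is handed in when it is done.

```bash
mkdir -p pics; ls
python3 - <<'E'
from rig import *
import cv2,numpy as np
s=read_state();print(s['time_s'],s['position'],np.round(s['tcp_rot'],3).tolist(),s['opening'])
for c in('scene','top'):
    d=capture(c);cv2.imwrite(f'pics/{c}0.png',d['color'][:,:,::-1])
    for n in('stand','well','hinge','bar','tray','plug_purple','plug_teal','plug_red','jar_teal','jar_red'):
        r=place_of(c,n);print(c,n,[(np.round(q['at'],4).tolist(),round(q['conf'],2)) for q in r[:2]])
E
```

```text
pics
0.0 [ 0.27887556 -0.55857948  0.24356801] [[0.895, 0.446, -0.001], [0.446, -0.895, 0.002], [0.0, -0.002, -1.0]] 0.9990801961080832
scene stand [([0.5119, -0.1704, 0.0017], 0.82)]
scene well [([0.4582, -0.1723, 0.01], 0.73)]
scene hinge [([0.5054, -0.1695, 0.0485], 0.68)]
scene bar [([0.6507, -0.1575, 0.0893], 0.75)]
scene tray [([0.5092, 0.1839, 0.0025], 0.67)]
scene plug_purple [([0.5218, 0.2453, 0.0071], 0.59)]
scene plug_teal [([0.5143, 0.1869, 0.0064], 0.47)]
scene plug_red [([0.4978, 0.1254, 0.0062], 0.55)]
scene jar_teal [([0.6576, 0.232, -0.0053], 0.81)]
scene jar_red [([0.6357, 0.1155, 0.0021], 0.86)]
top stand [([0.5152, -0.1713, -0.0027], 0.84)]
top well [([0.456, -0.1718, 0.0133], 0.7)]
top hinge [([0.5111, -0.1665, 0.045], 0.85)]
top bar [([0.6476, -0.1547, 0.0906], 0.79), ([0.6359, 0.1205, 0.0007], 0.72)]
top tray [([0.5088, 0.1877, -0.0002], 0.65)]
top plug_purple [([0.5202, 0.2426, 0.0064], 0.51), ([0.6609, 0.2327, 0.0022], 0.16)]
top plug_teal [([0.5108, 0.1846, 0.0067], 0.61)]
top plug_red [([0.4982, 0.1239, 0.0037], 0.42)]
top jar_teal [([0.6592, 0.2301, 0.0008], 0.55)]
top jar_red [([0.6358, 0.1228, 0.0004], 0.9)]
```

View pics/scene0.png

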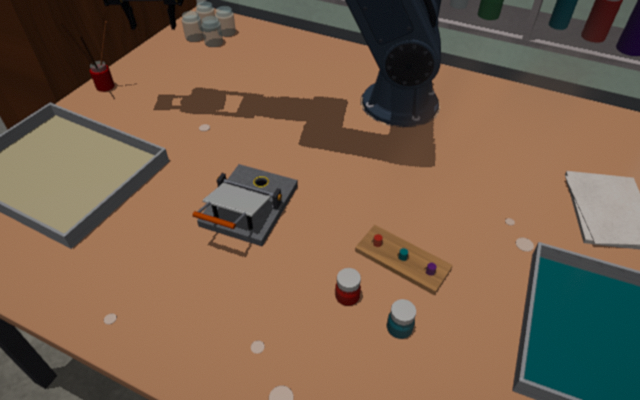

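View pics/top0.png

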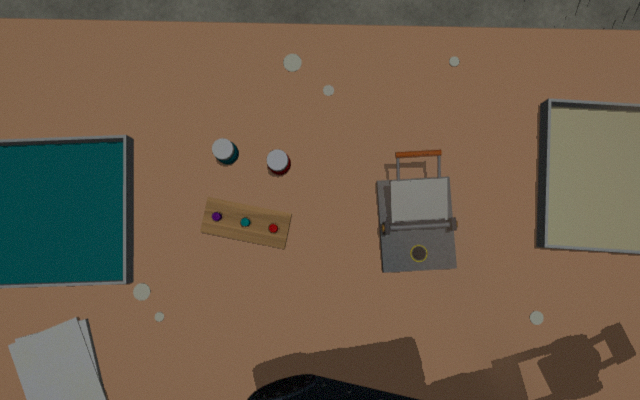

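The scene picture shows the stand at about (245,205), with the orange bar at (215,219) and the yellow well at (261,182). The purple plug is at (431,268), at the tray end by the teal jar. In the top picture the bar is at (418,154), the well at (419,253) and the purple plug at (217,216). The networks agree with this, so next I refine with pixels.

```bash
cat > h.py <<'E'
from rig import *
import cv2,numpy as np
def ray(d,uv,z):
    K=np.array(d['camera_matrix']);R=np.array(d['R']);t=np.array(d['t'])
    v=R.T@np.linalg.solve(K,[uv[0],uv[1],1.]);o=-R.T@t
    return o+v*(z-o[2])/v[2]
def cen(m): y,x=np.nonzero(m);return np.array([x.mean(),y.mean()]),len(x)
E
python3 - <<'E'
from h import *
for c in('scene','top'):
    d=capture(c);im=d['color'];hsv=cv2.cvtColor(im,cv2.COLOR_RGB2HSV)
    for n,z in(('plug_purple',.025 if c=='scene' else .028),('plug_teal',.027),('plug_red',.027),('bar',.095)):
        r=trace(c,n)
        if not r: print(c,n,None);continue
        m=r[0]['pixels'];uv,k=cen(m);print(c,n,round(r[0]['conf'],2),k,uv.round(1),ray(d,uv,z).round(4))
        if n=='bar':
            y,x=np.nonzero(m);P=np.array([ray(d,(a,b),.093)[:2] for a,b in zip(x,y)])
            w,V=np.linalg.eigh(np.cov(P.T));print(' axis',V[:,1].round(3),'len',np.ptp(P@V[:,1]).round(3))
    H,S,V=cv2.split(hsv);y0,x0=((182,261) if c=='scene' else (253,419))
    m=np.zeros(H.shape,bool);w=np.s_[y0-14:y0+14,x0-14:x0+14];m[w]=((H>20)&(H<35)&(S>110)&(V>60))[w]
    y,x=np.nonzero(m);print('ring',len(x),[x.min(),x.max(),y.min(),y.max()]);e=cv2.fitEllipse(np.c_[x,y].astype(np.float32));print(e,ray(d,e[0],.02).round(4))
E
```

```text
scene plug_purple None
scene plug_teal 0.41 119 [402.8 254. ] [0.5157 0.186  0.027 ]
scene plug_red 0.54 94 [377.1 240.2] [0.5054 0.128  0.027 ]
scene bar 0.65 1869 [233.1 201.4] [ 0.5922 -0.1482  0.095 ]
 axis [-0.747  0.664] len 0.162
ring 70 [np.int64(253), np.int64(268), np.int64(176), np.int64(187)]
((260.6022033691406, 181.28704833984375), (10.171104431152344, 14.256134033203125), 84.2076644897461) [ 0.4554 -0.1732  0.02  ]
top plug_purple 0.56 58 [216.4 216.7] [0.5186 0.2427 0.028 ]
top plug_teal 0.68 67 [273.  228.1] [0.498  0.1252 0.027 ]
top plug_red 0.59 54 [273.4 228. ] [0.4982 0.1243 0.027 ]
top bar 0.61 3139 [418.3 197.6] [ 0.5618 -0.1596  0.095 ]
 axis [-1.    -0.025] len 0.153
ring 71 [np.int64(410), np.int64(427), np.int64(245), np.int64(261)]
((418.42791748046875, 252.9743194580078), (15.961593627929688, 16.18881607055664), 118.6206283569336) [ 0.455  -0.1744  0.02  ]
```

```bash
python3 -m jog '34 -36 0 0 0 0 87;34 -36 0 0 0 0 87;34 -36 0 0 0 0 87;34 -36 0 0 0 0 87;34 -36 0 0 0 0 87;34 -36 0 0 0 0 87;34 -36 0 0 0 0 87;34 -36 0 0 0 0 87;34 -36 0 0 0 0 87;34 -36 0 0 0 0 87;34 -36 0 0 0 0 87;34 -36 0 0 0 0 87' && python3 -m jog '34 -36 0 0 0 0 60;34 -36 0 0 0 0 40;34 -36 0 0 0 0 40;34 -36 0 0 0 0 40;34 -36 0 0 0 0 40;0 0 20 0 0 -0.185 40;0 0 20 0 0 -0.185 40;0 0 20 0 0 -0.185 40;0 0 20 0 0 -0.185 40;0 0 20 0 0 -0.185 40;0 0 0 0 0 0 40'
python3 - <<'E'
from h import *
s=read_state();print(s['time_s'],s['position'],np.round(s['tcp_rot'],3).tolist(),s['opening'],s['force'])
d=capture('wrist');cv2.imwrite('pics/w1.png',d['color'][:,:,::-1])
print(d['camera_matrix'],d['t'])
for n in('plug_purple','plug_teal','plug_red','tray'):print(n,[(np.round(q['at'],4).tolist(),round(q['conf'],2)) for q in place_of('wrist',n)[:2]])
E
```

```text
time_s: 3.1
position: [0.4518, 0.011, 0.2449]
tcp_rot: [[0.895, 0.446, 0.001], [0.446, -0.895, -0.0], [0.001, 0.001, -1.0]]
force: [1.2, -0.1, -0.0]
opening: 1.0
grasp_force: 0.0
time_s: 4.47
position: [0.522, 0.2462, 0.1432]
tcp_rot: [[0.184, 0.983, -0.004], [0.983, -0.184, -0.001], [-0.002, -0.003, -1.0]]
force: [0.3, 0.2, 0.1]
opening: 0.461
grasp_force: 0.0
4.475 [0.52196026 0.24615523 0.14320552] [[0.184, 0.983, -0.004], [0.983, -0.184, -0.001], [-0.002, -0.003, -1.0]] 0.46121219705959465 [0.28303182 0.21800369 0.14026952]
[[309.70691629   0.         321.76820541]
 [  0.         309.70691629 199.15099775]
 [  0.           0.           1.        ]] [-0.46552482  0.31810737  0.38870084]
plug_purple [([0.5194, 0.2448, 0.0035], 0.84)]
plug_teal [([0.5093, 0.1867, 0.0026], 0.71)]
plug_red [([0.5004, 0.1247, 0.006], 0.75)]
tray [([0.513, 0.1848, 0.0027], 0.94), ([0.6568, 0.2355, -0.0], 0.37)]
```

View pics/w1.png

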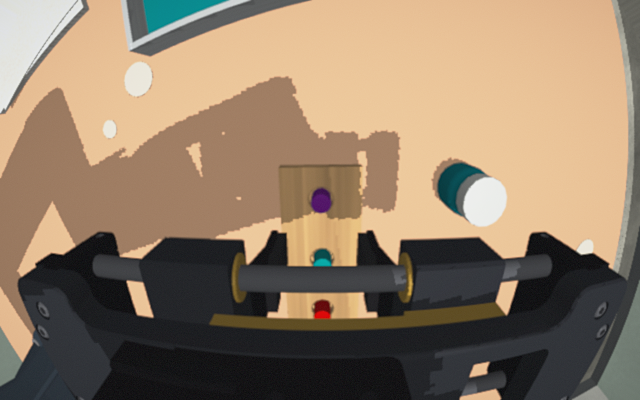

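The wrist picture shows the purple plug at (321,200), in line with the fingers' mid-plane. Teal is at (322,258) and red at (322,308). I check the position with the fisheye ray.

```bash
cat >> h.py <<'E'
def fray(d,uv,z):
    K=np.array(d['camera_matrix']);R=np.array(d['R']);t=np.array(d['t'])
    p=(np.array(uv)-K[:2,2])/K[0,0];r=np.hypot(*p)+1e-9
    v=R.T@np.r_[p/r*np.sin(r),np.cos(r)];o=-R.T@t
    return o+v*(z-o[2])/v[2]
E
python3 - <<'E'
from h import *
d=capture('wrist');print('cam',-np.array(d['R']).T@d['t'])
for n in('plug_purple','plug_teal','plug_red'):
    r=trace('wrist',n);uv,k=cen(r[0]['pixels']);print(n,k,uv.round(1),fray(d,uv,.026).round(4))
E
```

```text
cam [0.53586262 0.32065181 0.28589563]
plug_purple 417 [317.8 200.3] [0.519  0.2469 0.026 ]
plug_teal 292 [319.7 257.7] [0.5102 0.1917 0.026 ]
plug_red 282 [319.6 308.5] [0.4991 0.1338 0.026 ]
```

```bash
python3 -m jog '-2 -2 0 0 0 0 40;0 0 30 0 0 0 40;0 0 30 0 0 0 40;0 0 20 0 0 0 40;0 0 13 0 0 0 40;0 0 11 0 0 0 40;0 0 0 0 0 0 40;0 0 0 0 0 0 40'
```

```text
time_s: 5.92
position: [0.5211, 0.245, 0.0411]
tcp_rot: [[0.182, 0.983, 0.001], [0.983, -0.182, 0.0], [0.0, 0.001, -1.0]]
force: [-0.6, 0.7, -0.4]
opening: 0.457
grasp_force: 0.0
```

```bash
python3 -m jog '0 -1 2.5 0 0 0 40;0 0 0 0 0 0 40;0 0 0 0 0 0 5;0 0 0 0 0 0 5;0 0 0 0 0 0 5;0 0 0 0 0 0 5;0 0 0 0 0 0 5'
```

```text
time_s: 6.8
position: [0.5198, 0.245, 0.0381]
tcp_rot: [[0.182, 0.983, 0.0], [0.983, -0.182, 0.0], [0.0, 0.0, -1.0]]
force: [-0.1, 0.0, 0.5]
opening: 0.194
grasp_force: 30.0
```

```bash
python3 -m jog '0 0 -20 0 0 0 5;0 0 -40 0 0 0 5;-20 0.6 -40 0 0 0 5;-42 1.2 0 0 0 0 5;-42 1.2 0 0 0 0 5;-42 1.2 0 0 0 0 5;-42 1.2 0 0 0 0 5;-42 1.2 0 0 0 0 5;-42 1.2 0 0 0 0 5;-42 1.2 0 0 0 0 5;-42 1.2 0 0 0 0 5;-42 1.2 0 0 0 0 5' && python3 -m jog '-22 1 0 0 0 0 5;0 0 0 0 0 -0.13 5;0 0 0 0 0 -0.13 5;0 0 0 0 0 0 5;0 0 0 0 0 0 5'
python3 - <<'E'
from h import *
s=read_state();print(s['position'],s['force'])
d=capture('wrist');cv2.imwrite('pics/w2.png',d['color'][:,:,::-1])
for n in('plug_purple','well','bar','hinge','stand'):print(n,[(np.round(q['at'],4).tolist(),round(q['conf'],2)) for q in place_of('wrist',n)[:2]])
E
```

```text
time_s: 8.3
position: [0.4582, -0.1497, 0.1381]
tcp_rot: [[0.182, 0.983, 0.0], [0.983, -0.182, -0.0], [-0.0, 0.0, -1.0]]
force: [0.3, -0.1, -0.3]
opening: 0.197
grasp_force: 30.0
time_s: 8.93
position: [0.4555, -0.1701, 0.1381]
tcp_rot: [[-0.075, 0.997, 0.0], [0.997, 0.075, 0.0], [0.0, 0.0, -1.0]]
force: [-0.3, 0.3, -0.2]
opening: 0.195
grasp_force: 30.0
[ 0.4554618  -0.1701108   0.13806584] [-0.31136406  0.32782539 -0.24740308]
plug_purple [([0.4523, -0.1682, 0.0989], 0.77)]
well [([0.4544, -0.178, 0.0098], 0.65)]
bar [([0.6442, -0.1551, 0.0936], 0.79)]
hinge [([0.5128, -0.1684, 0.0535], 0.89)]
stand [([0.5088, -0.1714, 0.0012], 0.84)]
```

View pics/w2.png

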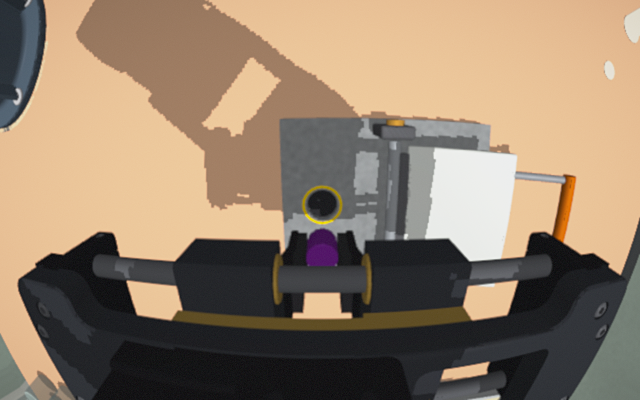

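The yellow ring is at (322,204), laterally in line with the held plug at (321,248), and the stand's edges run parallel to the picture axes. I compute the ring centre from its pixels.

Run:
```python
from h import *
d=capture('wrist');hsv=cv2.cvtColor(d['color'],cv2.COLOR_RGB2HSV);H,S,V=cv2.split(hsv)
def fit(m):
    y,x=np.nonzero(m);return x,y
m=np.zeros(H.shape,bool);w=np.s_[180:228,298:346];m[w]=((H>20)&(H<35)&(S>120)&(V>80))[w]
x,y=fit(m);P=np.array([fray(d,p,.020)[:2] for p in zip(x,y)]);(c,ax,_)=cv2.fitEllipse(P.astype(np.float32)*1000);print('ring',c,ax,len(P))
r=trace('wrist','plug_purple');uv,k=cen(r[0]['pixels']);print('plug',uv,k,fray(d,uv,.12).round(4))
m=(H<14)&(S>190)&(V>120);n,l,st,ce=cv2.connectedComponentsWithStats(m.astype(np.uint8))
for i in range(1,n):
    if st[i,4]>100: print('orange',st[i].tolist(),ce[i])
```

```text
ring (454.1195068359375, -174.1717529296875) (32.92679214477539, 32.96202087402344) 342
plug [321.7699115  248.37168142] 1017 [ 0.4538 -0.1691  0.12  ]
```

```bash
python3 -m jog '-3.5 -1 0 0 0 0 5;0 0 30 0 0 0 5;0 0 25 0 0 0 5;0 0 15 0 0 0 5;0 0 10 0 0 0 5;0 0 7 0 0 0 5;0 0 4 0 0 0 5;0 0 2 0 0 0 5;0 0 0 0 0 0 5;0 0 0 0 0 0 5'
```

```text
time_s: 10.58
position: [0.4549, -0.1739, 0.0453]
tcp_rot: [[-0.077, 0.997, 0.0], [0.997, 0.077, -0.0], [-0.0, 0.0, -1.0]]
force: [0.4, -0.0, 0.0]
opening: 0.196
grasp_force: 30.0
```

```bash
python3 -m jog '0 0 1 0 0 0 5;0 0 0 0 0 0 5;0 0 0 0 0 0 32;0 0 0 0 0 0 32;0 0 0 0 0 0 32;0 0 0 0 0 0 32;0 0 -10 0 0 0 32;0 0 -20 0 0 0 32;0 0 -40 0 0 0 32;0 0 -40 0 0 0 40;0 0 0 0 0 0 40;0 0 0 0 0 0 40'
python3 - <<'E'
from h import *
s=read_state();print(s['position'],s['force'])
d=capture('wrist');cv2.imwrite('pics/w3.png',d['color'][60:360,150:600,::-1])
for n in('plug_purple','well','bar','hinge','stand'):print(n,[(np.round(q['at'],4).tolist(),round(q['conf'],2)) for q in place_of('wrist',n)[:2]])
H,S,V=cv2.split(cv2.cvtColor(d['color'],cv2.COLOR_RGB2HSV))
m=((H<14)&(S>190)&(V>90)).astype(np.uint8);n,l,st,ce=cv2.connectedComponentsWithStats(m)
for i in range(1,n):
    if st[i,4]>60: print('orange',st[i].tolist(),ce[i],d['color'][l==i].mean(0))
E
```

```text
time_s: 12.08
position: [0.4544, -0.1735, 0.1542]
tcp_rot: [[-0.077, 0.997, -0.0], [0.997, 0.077, 0.0], [0.0, -0.0, -1.0]]
force: [-0.4, 0.1, -0.8]
opening: 0.455
grasp_force: 0.0
[ 0.45439684 -0.17353415  0.15415299] [-0.37796914  0.14027481 -0.75709257]
plug_purple [([0.4526, -0.1731, 0.007], 0.85)]
well [([0.4564, -0.1755, 0.0082], 0.72)]
bar [([0.6474, -0.1539, 0.093], 0.7)]
hinge [([0.5137, -0.164, 0.0509], 0.75)]
stand [([0.5104, -0.1715, -0.0019], 0.65)]
```

View pics/w3.png

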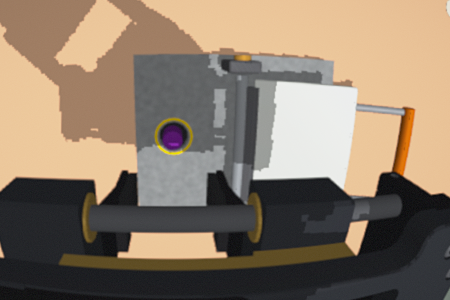

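The plug stands in the well: ring and plug are concentric at crop (173,136). Next I go over the bar and look.

```bash
python3 -m jog '0 40 -10 0 0 0 40;0 40 0 0 0 0 40;0 40 0 0 0 0 40;0 40 0 0 0 0 40;0 33 0 0 0 0 40;0 0 0 0 0 0 40;0 0 0 0 0 0 40'
python3 - <<'E'
from h import *
s=read_state();print(s['position'],s['force'])
d=capture('wrist');cv2.imwrite('pics/w4.png',d['color'][:,:,::-1])
for n in('plug_purple','well','bar','hinge','stand'):print(n,[(np.round(q['at'],4).tolist(),round(q['conf'],2)) for q in place_of('wrist',n)[:2]])
C=d['color'].astype(int);m=(C[...,0]>130)&(C[...,1]<.55*C[...,0])&(C[...,2]<.3*C[...,0])
n,l,st,ce=cv2.connectedComponentsWithStats(m.astype(np.uint8))
for i in range(1,n):
    if st[i,4]>60:
        y,x=np.nonzero(l==i);P=np.array([fray(d,p,.096)[:2] for p in zip(x,y)]);w,W=np.linalg.eigh(np.cov(P.T))
        print('orange',st[i].tolist(),ce[i],P.mean(0),W[:,1],np.ptp(P@W[:,1]),np.ptp(P@W[:,0]))
E
```

```text
time_s: 13.25
position: [0.6458, -0.1585, 0.1629]
tcp_rot: [[-0.077, 0.997, -0.003], [0.997, 0.077, 0.001], [0.001, -0.003, -1.0]]
force: [-0.4, 1.0, -0.2]
opening: 0.457
grasp_force: 0.0
[ 0.64576908 -0.15853904  0.16292571] [-0.42256481  0.99876022 -0.1707069 ]
plug_purple [([0.4534, -0.1719, 0.0076], 0.88)]
well [([0.4542, -0.1761, 0.0103], 0.85)]
bar [([0.645, -0.1572, 0.0918], 0.66), ([0.5095, -0.1708, -0.0016], 0.36)]
hinge [([0.5099, -0.1662, 0.0529], 0.57)]
stand [([0.5085, -0.1721, -0.0021], 0.74)]
orange [320, 159, 13, 107, 1284] [326.09423676 212.31152648] [ 0.64661179 -0.15296886] [-0.07833392  0.99692718] 0.07980717462289605 0.009042708207216976
```

View pics/w4.png

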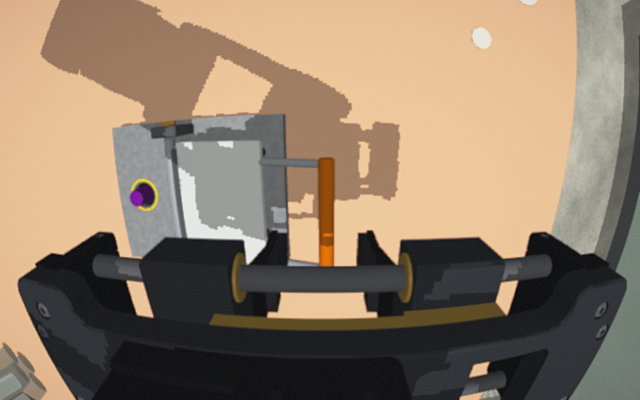

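The bar runs at column 326, from row 159 to 266, between the fingers (columns 282 and 362). It is parallel to the pads, and the left finger is over the window. I descend and pinch.

```bash
python3 -m jog '0 1 20 0 0 0 40;0 0 20 0 0 0 40;0 0 15 0 0 0 40;0 0 11 0 0 0 40;0 0 0 0 0 0 40;0 0 0 0 0 0 40' && python3 -m jog '0 0 0 0 0 0 20;0 0 0 0 0 0 20;0 0 0 0 0 0 5;0 0 0 0 0 0 5;0 0 0 0 0 0 5;0 0 0 0 0 0 5'
```

```text
time_s: 14.3
position: [0.6486, -0.159, 0.0984]
tcp_rot: [[-0.077, 0.997, 0.001], [0.997, 0.077, -0.0], [-0.0, 0.001, -1.0]]
force: [-0.5, -0.4, -0.2]
opening: 0.46
grasp_force: 0.0
time_s: 15.05
position: [0.6487, -0.1589, 0.0983]
tcp_rot: [[-0.077, 0.997, 0.001], [0.997, 0.077, -0.0], [-0.0, 0.001, -1.0]]
force: [1.9, 0.0, 0.7]
opening: 0.121
grasp_force: 30.0
```

```bash
python3 -c "
import numpy as np
th=-1.27+1.27*np.array([0,.02,.06,.11,.165,.22,.275,.33,.385,.44,.495,.55,.605,.66,.715,.77,.82,.87,.91,.95,.98,1])
y=-145*np.sin(th);z=145*np.cos(th)
for a,b,t in zip(np.diff(y),-np.diff(z),th[1:]):print('%.1f %.1f  th %.2f'%(a,b,t))"
```

```text
-1.1 -3.5  th -1.24
-2.5 -6.9  th -1.19
-3.7 -8.4  th -1.13
-4.6 -9.0  th -1.06
-5.3 -8.7  th -0.99
-5.8 -8.3  th -0.92
-6.4 -7.8  th -0.85
-6.9 -7.4  th -0.78
-7.4 -6.9  th -0.71
-7.9 -6.3  th -0.64
-8.3 -5.8  th -0.57
-8.7 -5.2  th -0.50
-9.0 -4.6  th -0.43
-9.3 -3.9  th -0.36
-9.6 -3.3  th -0.29
-8.9 -2.4  th -0.23
-9.0 -1.8  th -0.17
-7.3 -1.0  th -0.11
-7.3 -0.7  th -0.06
-5.5 -0.2  th -0.03
-3.7 -0.0  th 0.00
```

```bash
python3 -m jog '0 -1.1 -3.5 0 0 0 5;0 -2.5 -6.9 0 0 0 5;0 -3.7 -8.4 0 0 0 5;0 -4.6 -9 0 0 0 5;0 0 0 0 0 0 5;0 0 0 0 0 0 5'
```

```text
time_s: 15.8
position: [0.6371, -0.1599, 0.1264]
tcp_rot: [[-0.077, 0.997, 0.002], [0.997, 0.077, -0.0], [-0.001, 0.002, -1.0]]
force: [5.4, 1.3, 0.5]
opening: 0.126
grasp_force: 30.0
```

```bash
python3 -m jog '0 -4.3 -8.7 0 0 0 5;0 -5.8 -8.3 0 0 0 5;0 -6.4 -7.8 0 0 0 5;0 -6.9 -7.4 0 0 0 5;0 0 0 0 0 0 5;0 0 0 0 0 0 5'
python3 - <<'E'
from h import *
print(read_state()['force']);d=capture('scene')
print([(np.round(q['at'],4).tolist(),round(q['conf'],2)) for q in place_of('scene','bar')[:2]])
print(place_of('scene','plug_purple')[:1])
c=d['color'][130:260,150:350,::-1];cv2.imwrite('pics/s5.png',cv2.resize(c,None,fx=4,fy=4,interpolation=2))
E
```

```text
time_s: 16.55
position: [0.6142, -0.1618, 0.1589]
tcp_rot: [[-0.077, 0.997, 0.003], [0.997, 0.077, -0.001], [-0.001, 0.003, -1.0]]
force: [5.6, 1.8, 3.4]
opening: 0.127
grasp_force: 30.0
[5.60183178 1.83362178 3.44562376]
[([0.6138, -0.1615, 0.1485], 0.9)]
[{'at': [0.4572, -0.1739, 0.0123], 'conf': 0.43}]
```

View pics/s5.png

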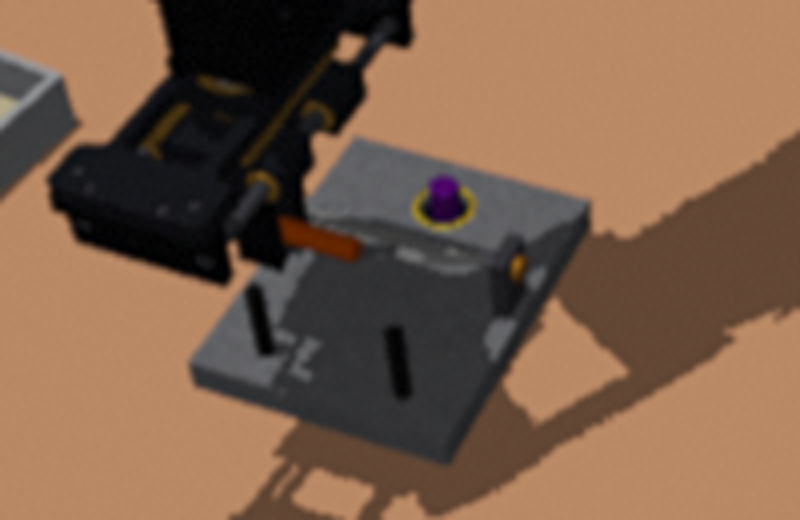

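The picture shows the orange bar raised in the pinch at (320,240), with the plug upright in its ring at (443,200). The force is outward along the flap, so I ease the arc out a little and go on.

```bash
python3 -m jog '0 -6.4 -7.9 0 0 0 5;0 -7.4 -6.8 0 0 0 5;0 -8.3 -5.8 0 0 0 5;0 -8.7 -5.2 0 0 0 5;0 0 0 0 0 0 5;0 0 0 0 0 0 5' && python3 -m jog '0 -9 -4.6 0 0 0 5;0 -9.3 -3.9 0 0 0 5;0 -9.6 -3.3 0 0 0 5;0 -8.9 -2.4 0 0 0 5;0 0 0 0 0 0 5;0 0 0 0 0 0 5'
```

```text
time_s: 17.45
position: [0.5829, -0.1644, 0.1848]
tcp_rot: [[-0.077, 0.997, 0.003], [0.997, 0.077, -0.001], [-0.001, 0.003, -1.0]]
force: [5.0, 0.8, 4.9]
opening: 0.126
grasp_force: 30.0
time_s: 18.2
position: [0.545, -0.1674, 0.1984]
tcp_rot: [[-0.077, 0.997, -0.001], [0.997, 0.077, -0.001], [-0.001, -0.001, -1.0]]
force: [2.9, -1.4, 6.4]
opening: 0.129
grasp_force: 30.0
```

```bash
python3 -m jog '0 -7 -2 0 0 0 5;0 -8 -1.6 0 0 0 5;0 -7 -1 0 0 0 5;0 -6 -0.6 0 0 0 5;0 -4 -0.2 0 0 0 5;0 -2.5 0 0 0 0 5;0 0 0 0 0 0 5;0 0 0 0 0 0 5;0 0 0 0 0 0 5'
python3 - <<'E'
from h import *
for c in('scene','top','wrist'):
    d=capture(c)
    if c!='top': cv2.imwrite(f'pics/{c}6.png',d['color'][:,:,::-1])
    for n in('bar','hinge','well','plug_purple'):print(c,n,[(np.round(q['at'],4).tolist(),round(q['conf'],2)) for q in place_of(c,n)[:1]])
E
```

```text
time_s: 19.32
position: [0.5106, -0.1699, 0.2032]
tcp_rot: [[-0.077, 0.997, -0.001], [0.997, 0.077, -0.001], [-0.001, -0.001, -1.0]]
force: [1.7, -5.8, 1.7]
opening: 0.124
grasp_force: 30.0
scene bar [([0.5112, -0.1691, 0.19], 0.89)]
scene hinge [([0.5039, -0.1723, 0.0519], 0.88)]
scene well [([0.4578, -0.171, 0.0074], 0.86)]
scene plug_purple []
top bar []
top hinge [([0.5096, -0.1669, 0.0474], 0.94)]
top well [([0.4523, -0.175, 0.0157], 0.57)]
top plug_purple [([0.5132, -0.173, -0.0006], 0.44)]
wrist bar [([0.5052, -0.1672, 0.1931], 0.89)]
wrist hinge [([0.5104, -0.1655, 0.0517], 0.65)]
wrist well [([0.4577, -0.1729, 0.0133], 0.97)]
wrist plug_purple [([0.4542, -0.1727, 0.0097], 0.67)]
```

View pics/wrist6.png

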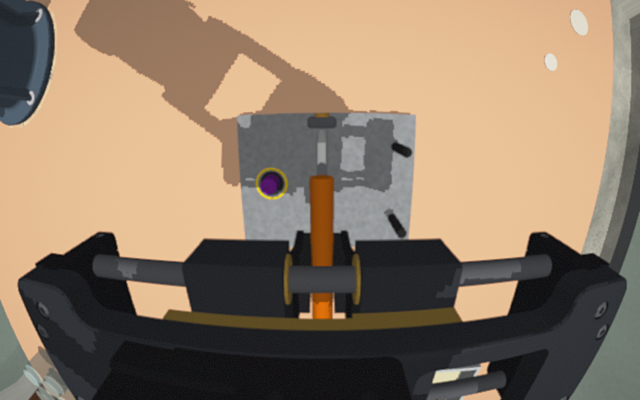

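View pics/scene6.png

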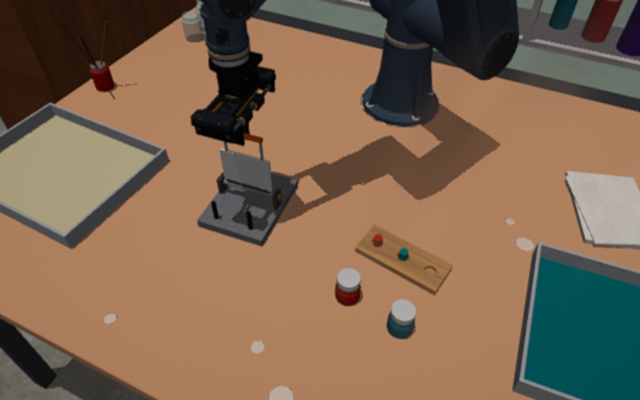

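The wrist picture shows the orange bar (column 321) exactly over the hinge cheek (321,120), so the flap is upright, and the plug is centred in its ring at (271,184). The scene picture agrees, with the other plugs and jars untouched. I hand in.

Run:
```python
from rig import *
s=read_state();print(s['time_s'],s['grasp_force'],abs(s['qvel']).max());print(hand_in())
```

```text
20.075 30.00674933195114 0.17771548282534375
the job is handed in; nothing more can be done
None
```

I handed the job in at 20.1 s: the purple plug stands in the well and the flap is held upright, pinched by its bar at 30 N. The final pictures show the other plugs and jars where they were; the judge's result was not reported back.

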